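# Back off the clamp nut and swing the bar clear

## Robot

A 7-joint arm with a two-finger parallel gripper is mounted at the origin on the work surface. World frame = base frame: x ahead of the robot, y to its left, z up, the work surface at z = 0. Lengths are in m, angles in rad, forces in N, time in s.
With the tool pointing down it reaches from about 0.4 to 0.85 m from the base axis. Payload 10.4 kg.
Tool frame: the origin (TCP) lies at the very end of the fingers, on their centre line; the grasp point (between the pads) lies 19 mm behind it (r.pinch_z is the distance from the TCP to the grasp point, in m); z points along the fingers, y is the line along which they close (so a half turn about z gives the same grasp; the last joint's range is limited). The gripper opens to 87 mm and grips with 3 to 60 N. Pads are 19 mm wide; open, the fingers measure 117 mm over their backs; the gripper's body (75 mm by 190 mm) begins 51 mm behind the grasp point.
Start: joints at [1.224, 0.332, -0.065, 1.46, 0.022, 1.35, -0.088], TCP at [0.199, -0.593, 0.223] pointing down, gripper open.
Joint ranges: [-2.6, 2.6], [-0.5, 2.12], [-1.47, 1.34], [0.16, 2.42], [-1.27, 4.41], [0.06, 2.06], [-2.6, 2.6]. Speed limits (rad/s): [2.22, 2.22, 2.79, 2.79, 3.14, 3.14, 3.14].

## Interface

Orientations are given as a unit quaternion [x, y, z, w].
In Python, from bench import sensors, vision, r gives the robot as it stands.
- The arm moves only by the shell command python3 -m crank 'ROWS' [OPENING] [FORCE]. ROWS is JSON, a list of rows, each a list of 2 entries, a list of its own where there are three numbers: the shift along the tool's x, y, z normalised to -1 to 1, where 1 is 3 cm, then the turn about the tool's z normalised to -1 to 1, where 1 is 8 degrees. A call has 1 to 12 rows; each row shifts and turns the commanded pose from where the row before left it, along the tool's axes as they then stand; what a row does not reach is not made up. A row lasts 1/8 s, in which the tool goes at most 62.5 mm and 10.7 degrees, less where a joint would pass 70% of its speed; a pose out of reach is approached as far as the arm can. A call with a number of a shift or a turn outside -1 to 1 is refused whole. A call with a gripper value outside its range is refused whole. OPENING is the opening, from 0 (shut) to 1 (fully open), set as the call begins (- or left out, the last holds). The fingers move at their own pace and stop on an object; FORCE is the grip in N (left out, the last holds). Time passes only in rows, so rows that do not move let the fingers close. It gives the time, the measured TCP pose, the force, the opening and the grip force at its end, in the units of the state.
- sensors.read_state(): the state, without advancing time (a new reading comes with each control period).
- vision.camera(name): name is "scene" or "top" or "wrist"; returns the picture (400x640x3 uint8, red, green, blue); there is no depth.
- vision.camera_model(name): a dict with "vertical_fov" (degrees; the focal length in pixels is half the picture's height over the tangent of half this angle, whatever the lens; pixels are square), "cx", "cy" (the principal point, pixels), "dist" ([k1, k2, p1, p2, k3] as OpenCV has them; the pictures are not rectified), "camera_from_world" (4x4, takes a point from world to camera coordinates); the wrist camera has in their place "hand_eye" (4x4, takes a point from camera to tool coordinates, whose origin is the TCP and whose axes are the flange's). Camera axes: x right, y down, z forward; pixel columns grow to the right and rows downward; lengths in m; the calibration is good to about 2 mm. A picture is of the moment at which its call begins: read the wrist's pose just before it. camera_model takes no time and is no camera call.
- r.close_job(): hands the job in; it is judged then, once.
The state is a dict: "time": time; "joint_positions": joint angles; "joint_vel": joint speeds; "joint_torque": joint torques, N m; "ee_pos": TCP position; "eef_rot": TCP orientation; "ft_force": force on the tool from outside, world axes, zero at the start; "torque": the same for the moment, N m; "width": finger opening in m; "grip_force": force on a finger pad.
Only numpy, scipy, OpenCV 4.12 (cv2) and the standard library are available. Lean on these libraries where they do the work, as an engineer would, in place of code of your own. Each camera call takes 0.05 s, during which the arm holds its last target. There are 200 camera calls.

## Task

Free the round wooden blank from its clamp by touch alone, lifting nothing: roll a fingertip along the knurled rim of the big steel nut to loosen it by two full turns anticlockwise, counted by its red dot, which ends about where it began, next to the white line on the blue bar. Then push the blue clamp bar clockwise (by the black knob at its end) about a quarter turn aside, so that it no longer lies over the blank. Leave the blank and the other things where they are.

Things in the scene. Friction and masses are not known exactly. Their poses are not given: they have to be found in the camera images.
- jig: Fixed plywood jig board, 220 x 270 x 18 mm, on the bench at a varying place and yaw. Origin: on the bench surface under the axis of the upright clamp post (steel, 16 mm thick, top 100 mm above the bench). Its y axis points from the post to the blank, where the bar lies at the start; its x axis is the way the bar swings.
- nut (a joint): Rotation of the steel nut, rad: 0 = tight (always at the start), grows anticlockwise seen from above, 6.28 per turn, stops at 18.85. It turns about the post against a friction of about 0.1 N m, stays where it is left and climbs 3 mm per turn. Swinging the bar does not turn it.
- nut_center (a point): Centre of the nut, on its axis, half-way up: a grey steel disc 96 mm across the knurls and 30 mm high, from 60 to 90 mm above the bench at the start (6 mm more after two turns). 40 upright ribs, 1.5 mm proud, make the knurl. Too wide to grip.
- nut_dot (a point): The red dot, 12 mm, on the nut's top face, 37.5 mm from its axis; at the start it lies on the side of the white line of the bar.
- bar (a joint): Swing of the blue clamp bar about the post, rad: 0 = over the blank (start), grows clockwise seen from above, stops at 1.9. It stays where it is left (friction about 0.25 N m). It is clear of the blank from about 0.7.
- bar_knob (a point): Middle of the upright black knob (24 mm thick) near the bar's free end, 145 mm from the post axis. The knob stands from 60 to 86 mm above the bench at the start. The bar is 36 mm wide and 10 mm thick, 46 to 57 mm above the bench at the start, and ends 168 mm from the axis (38 mm on the other side); it rises with the nut.
- blank_center (a point): Centre of the round wooden blank, 90 mm across and 27.5 mm high, lying loose on the board under the bar, 115 mm or so from the post axis. Not to be moved.
- pull_center (a point): Centre of a small dark turned drawer pull, 34 mm wide, 38 mm high, standing on the board beside the blank. Not to be moved.
- bowl_center (a point): Centre of a pale wooden bowl, 150 mm wide, 65 mm high, on the bench to the left. Not to be moved.
- calliper_center (a point): Middle of a steel calliper, 200 mm long, lying flat on the bench to the right. Not to be moved.

How it is judged:
By the outcome, as a careful person would: the job done as asked, in the order asked, and still so for the second after the job is handed in, with the robot touching nothing.
It also fails if it takes over 72 s, if anything falls off the work surface, if the arm or the gripper's body presses on something with over 40 N, if the wrist force passes 120 N, or if a joint passes its speed limit or range.

## Working session

There is one attempt and no reset: what is moved stays moved. The work goes in short steps, Python scripts to look and compute and a shell command to move; the robot and the scene stay as the last step left them, time stands still between calls to the robot, and variables do not carry over. Pictures are saved under pics/ and viewed, at most 11 in all, crops included, and the job is handed in when it is done.

```bash
mkdir -p pics; ls; python3 - <<'E'
from bench import sensors, vision, r
import cv2,numpy as np
for n in ["top","scene"]:
    im=vision.camera(n); cv2.imwrite(f"pics/{n}0.png",im[...,::-1])
    m=vision.camera_model(n); print(n,{k:(np.round(v,3).tolist()) for k,v in m.items()})
print({k:(np.round(v,3).tolist()) for k,v in vision.camera_model("wrist").items()})
print(sensors.read_state())
E
```

```text
pics
top {'vertical_fov': 47.092, 'cx': 325.518, 'cy': 202.565, 'dist': [-0.084, 0.0, 0.0, 0.0, 0.0], 'camera_from_world': [[0.019, -1.0, -0.014, -0.009], [-0.984, -0.017, -0.176, 0.506], [0.176, 0.017, -0.984, 1.229], [0.0, 0.0, 0.0, 1.0]]}
scene {'vertical_fov': 45.423, 'cx': 316.822, 'cy': 199.914, 'dist': [-0.088, 0.0, 0.0, 0.0, 0.0], 'camera_from_world': [[-0.379, 0.925, 0.005, 0.193], [0.748, 0.309, -0.588, -0.324], [-0.545, -0.219, -0.809, 1.511], [0.0, 0.0, 0.0, 1.0]]}
{'vertical_fov': 58.749, 'cx': 326.456, 'cy': 203.79, 'dist': [-0.03, 0.0, 0.0, 0.0, 0.0], 'hand_eye': [[0.001, -0.969, -0.246, 0.067], [1.0, 0.001, 0.0, 0.0], [-0.0, -0.246, 0.969, -0.162], [0.0, 0.0, 0.0, 1.0]]}
{'time': 0.1, 'joint_positions': array([ 1.22437335,  0.33281664, -0.06469943,  1.46086604,  0.02160212,
        1.34989995, -0.08850776]), 'joint_vel': array([ 0.00063598, -0.00020386,  0.00042516, -0.00291785,  0.00152997,
        0.00030627,  0.0002295 ]), 'joint_torque': array([ 1.37207957e-03, -6.24547219e+01,  2.44587637e-02, -3.90719032e+01,
       -6.15494815e-02,  3.67237930e-02,  5.17746469e-05]), 'ee_pos': array([ 0.19875409, -0.59218425,  0.22182437]), 'eef_rot': array([ 9.86919806e-01,  1.61210663e-01, -1.34321205e-04, -6.33143557e-04]), 'ft_force': array([0.0662088, 0.1797184, 0.293506 ]), 'torque': array([ 0.03846374, -0.00665001, -0.01935174]), 'grip_force': 0.0, 'width': 0.08748404690393952}
```

View pics/top0.png

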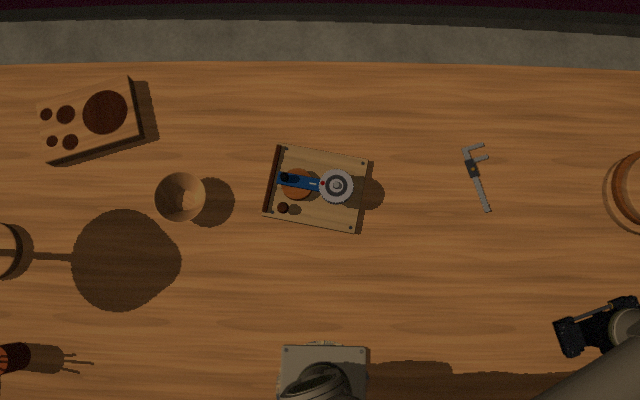

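View pics/scene0.png

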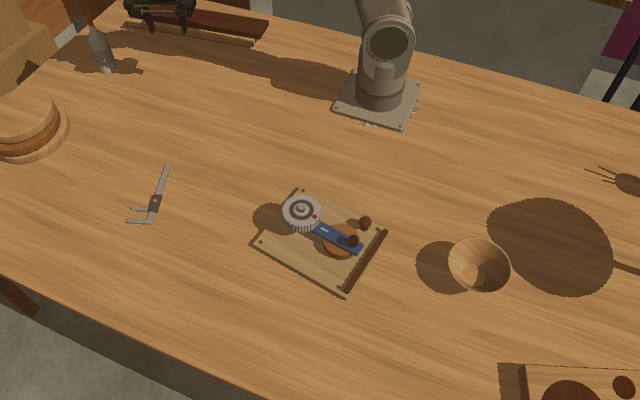

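The top view shows the nut at about (336,186), the red dot at (322,183), the knob at (286,177), the blank at (297,185) and the pull at (283,208). The bar points to the left and swings away from the robot. The scene view agrees, with the nut at (301,210) and the knob at (352,241).

```bash
cat > h.py <<'E'
import cv2,numpy as np
from scipy.spatial.transform import Rotation as R
from bench import sensors, vision
def cam(n,s=None):
    m=vision.camera_model(n); f=200/np.tan(np.radians(m["vertical_fov"])/2)
    K=np.array([[f,0,m["cx"]],[0,f,m["cy"]],[0,0,1]]); d=np.array(m["dist"],float)
    if n=="wrist":
        T=np.eye(4);T[:3,:3]=R.from_quat(s["eef_rot"]).as_matrix();T[:3,3]=s["ee_pos"]
        W=T@np.array(m["hand_eye"])
    else: W=np.linalg.inv(np.array(m["camera_from_world"]))
    return K,d,W
def onplane(px,z,c):
    K,d,W=c
    u=cv2.undistortPoints(np.array([[px]],float),K,d)[0,0]
    v=W[:3,:3]@np.array([u[0],u[1],1]);o=W[:3,3]
    return o+v*(z-o[2])/v[2]
def mask(im,kind):
    h=cv2.cvtColor(im,cv2.COLOR_RGB2HSV);H,S,V=[h[...,i].astype(int) for i in range(3)]
    return {"red":((H<6)|(H>172))&(S>170)&(V>110),"blue":(H>95)&(H<125)&(S>130)&(V>60),
      "grey":(S<40)&(V>70)}[kind].astype(np.uint8)
def blobs(im,kind,roi,amin=4):
    x0,y0,x1,y1=roi;m=np.zeros(im.shape[:2],np.uint8);m[y0:y1,x0:x1]=mask(im,kind)[y0:y1,x0:x1]
    n,l,st,ce=cv2.connectedComponentsWithStats(m)
    return sorted([(int(st[i,4]),ce[i].round(1).tolist(),st[i,:4].tolist()) for i in range(1,n) if st[i,4]>=amin],reverse=True)[:4]
E
python3 - <<'E'
from h import *
for n,roi,pts in [("top",(262,145,375,235),{"nut":(336,186),"knob":(286,176)}),("scene",(250,185,390,300),{"nut":(301,207),"knob":(352,239)})]:
    im=cv2.imread(f"pics/{n}0.png")[...,::-1].copy();c=cam(n)
    for k,z in [("red",.09),("blue",.057),("grey",.09)]:
        for b in blobs(im,k,roi): print(n,k,b,onplane(b[1],z,c).round(4))
    for k,p in pts.items(): print(n,k,onplane(p,.09 if k=="nut" else .086,c).round(4))
E
```

```text
top blue (297, [302.0, 182.2], [277, 171, 43, 20]) [0.5607 0.0658 0.057 ]
top blue (7, [290.3, 173.9], [288, 173, 6, 2]) [0.5839 0.0991 0.057 ]
top grey (4, [314.0, 183.5], [313, 183, 3, 2]) [0.5502 0.031  0.09  ]
top nut [ 0.5443 -0.0285  0.09  ]
top knob [0.5708 0.1078 0.086 ]
scene red (9, [314.0, 216.0], [313, 215, 3, 3]) [0.5513 0.01   0.09  ]
scene grey (16, [315.4, 225.9], [311, 221, 10, 10]) [0.5759 0.0238 0.09  ]
scene grey (13, [325.1, 229.8], [321, 228, 8, 4]) [0.5772 0.0488 0.09  ]
scene nut [ 0.5391 -0.0289  0.09  ]
scene knob [0.5745 0.1147 0.086 ]
```

```bash
python3 -m crank '[[[0,0,0],0.78],[[0,0,0],0.77],[[0,0,0],0.77],[[0.6,-1,0],0],[[0.6,-1,0],0],[[0.6,-1,0],0],[[0.6,-1,0],0],[[0.6,-1,0],0],[[0.6,-1,0],0],[[0.6,-1,0],0],[[0.6,-1,0],0],[[0.6,-1,0],0]]' 0 40; python3 -m crank '[[[0.6,-1,0],0],[[0.6,-1,0],0],[[0.6,-1,0],0],[[0.6,-1,0],0],[[0.6,-1,0],0],[[0.6,-1,0],0],[[0.6,-1,0],0],[[0.6,-1,0],0],[[0.6,-1,0],0],[[0.4,-0.8,0],0],[[0,0,0],0]]'
```

```text
time: 1.6
ee_pos: [0.3612, -0.3214, 0.2223]
eef_rot: [1.0, -0.0, -0.0, -0.0]
ft_force: [0.8, 0.1, 0.2]
width: 0.0006
grip_force: 0.0
time: 2.98
ee_pos: [0.5351, -0.0263, 0.2222]
eef_rot: [1.0, 0.002, -0.0, -0.001]
ft_force: [-0.5, -0.3, 0.3]
width: 0.0004
grip_force: 0.0
```

```bash
cat > look.py <<'E'
from h import *
import sys
s=sensors.read_state(); im=vision.camera("wrist"); c=cam("wrist",s)
cv2.imwrite(f"pics/{sys.argv[1]}.png",im[...,::-1]); np.savez(f"pics/{sys.argv[1]}.npz",p=s["ee_pos"],q=s["eef_rot"])
dz=float(sys.argv[2]) if len(sys.argv)>2 else 0
print(s["time"],s["ee_pos"].round(4),s["ft_force"].round(1))
for k,z in [("red",.09+dz),("blue",.057+dz),("grey",.09+dz)]:
    for b in blobs(im,k,(0,0,640,400),40): print(k,b,onplane(b[1],z,c).round(4))
E
python3 look.py w1
```

```text
2.975 [ 0.5351 -0.0263  0.2222] [-0.5 -0.3  0.3]
red (70, [281.7, 176.9], [277, 171, 12, 12]) [0.5508 0.0114 0.09  ]
grey (4701, [327.4, 180.7], [271, 130, 110, 106]) [ 0.5477 -0.0269  0.09  ]
grey (891, [324.7, 183.4], [306, 163, 44, 43]) [ 0.5454 -0.0246  0.09  ]
grey (530, [193.5, 148.1], [174, 138, 43, 25]) [0.5746 0.0836 0.09  ]
grey (117, [257.5, 164.8], [247, 161, 22, 9]) [0.5609 0.0313 0.09  ]
```

View pics/w1.png

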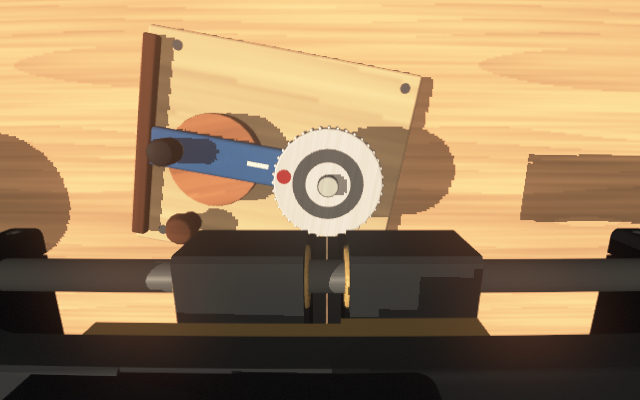

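The wrist view shows the nut at (327,181), the post top at (328,186), the dot at (283,177), the white line at (257,165) and the knob at (165,152). That puts the nut centre at about (0.546,-0.027). I'll go down on the robot side and touch the rim.

```bash
python3 -m crank '[[[-1,0,0],0],[[-1,0,0.5],0],[[-0.2,0,1],0],[[0,0,1],0],[[0,0,1],0],[[0,0,1],0],[[0,0,0.45],0],[[0,0,0],0]]';python3 -m crank '[[[0.2,0,0],0],[[0.1,0,0],0],[[0,0,0],0]]';python3 -m crank '[[[0.15,0,0],0],[[0,0,0],0]]'
```

```text
time: 4.03
ee_pos: [0.4684, -0.0292, 0.0737]
eef_rot: [1.0, -0.001, -0.001, 0.0]
ft_force: [0.5, -0.4, 1.1]
width: 0.0008
grip_force: 0.0
time: 4.4
ee_pos: [0.4786, -0.0286, 0.0746]
eef_rot: [1.0, -0.0, 0.001, 0.0]
ft_force: [1.0, -0.3, 0.3]
width: 0.0005
grip_force: 0.0
time: 4.65
ee_pos: [0.4828, -0.0285, 0.0741]
eef_rot: [1.0, -0.0, 0.0, -0.0]
ft_force: [0.7, 0.7, -0.4]
width: 0.0007
grip_force: 0.0
```

```bash
for i in 1 2 3 4; do python3 -m crank '[[[0.08,0,0],0],[[0,0,0],0]]' | egrep 'pos|force:' | grep -v grip; done
```

```text
ee_pos: [0.485, -0.0285, 0.074]
ft_force: [-0.7, -0.1, -0.8]
ee_pos: [0.4867, -0.0288, 0.0738]
ft_force: [-2.0, -1.9, 0.2]
ee_pos: [0.4871, -0.029, 0.0733]
ft_force: [-13.0, -1.1, 7.5]
ee_pos: [0.4873, -0.029, 0.073]
ft_force: [-23.7, -1.1, 15.7]
```

```bash
for i in 1; do python3 -m crank '[[[-0.02,0.2,0],0]]' | egrep 'pos|force:' | grep -v grip; python3 -m crank '[[[0,0.25,0],0]]' | egrep 'pos|force:' | grep -v grip;  python3 -m crank '[[[0.018,0.235,0],0]]' | egrep 'pos|force:' | grep -v grip; python3 -m crank '[[[0.055,0.23,0],0]]' | egrep 'pos|force:' | grep -v grip; done; python3 look.py w2
```

```text
ee_pos: [0.4873, -0.0336, 0.0731]
ft_force: [-19.6, 2.9, 13.3]
ee_pos: [0.4878, -0.0416, 0.0732]
ft_force: [-16.1, 0.2, 10.8]
ee_pos: [0.4894, -0.0494, 0.0734]
ft_force: [-9.6, -0.7, 5.5]
ee_pos: [0.4921, -0.0564, 0.0736]
ft_force: [-5.1, 0.5, 1.6]
6.15 [ 0.4921 -0.0564  0.0736] [-5.1  0.5  1.6]
red (137, [170.2, 194.1], [161, 182, 26, 20]) [0.5267 0.0094 0.09  ]
grey (16939, [246.6, 112.2], [115, 27, 251, 208]) [ 0.56   -0.0247  0.09  ]
grey (3953, [249.3, 147.2], [208, 104, 93, 92]) [ 0.5462 -0.025   0.09  ]
grey (215, [245.6, 147.1], [240, 134, 16, 38]) [ 0.5463 -0.0235  0.09  ]
grey (52, [338.6, 288.4], [333, 285, 11, 8]) [ 0.4833 -0.0618  0.09  ]
```

View pics/w2.png

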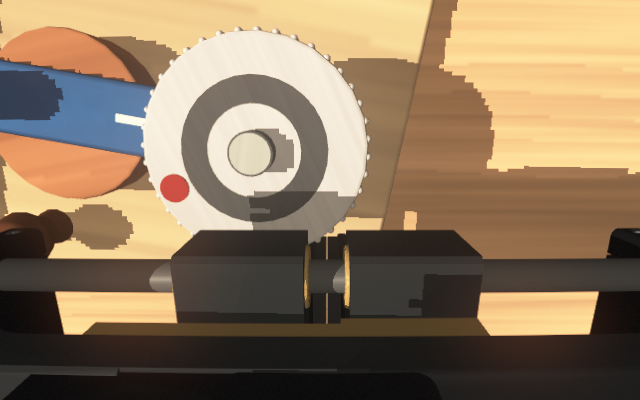

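The picture shows the dot now at (174,188) and the ring centre at (254,148). The nut has turned about 36° anticlockwise and rolls without slip. I'll work out the rest of the loop.

```bash
cat > plan.py <<'E'
import numpy as np
C=np.array([.546,-.0255]);a,b,rr=.0113,.0105,.045
# loop: corners by quadrant, arc pieces then flats (joined automatically)
def loop(th0,start,step=.009,n=48):
    t=np.radians(th0+np.arange(0,540,.25)); 
    P=C+rr*np.c_[np.cos(t),np.sin(t)]+np.c_[np.sign(np.round(np.cos(t),6))*a,np.sign(np.round(np.sin(t),6))*b]
    s=np.r_[0,np.cumsum(np.hypot(*np.diff(P,axis=0).T))]
    Q=np.c_[np.interp(np.arange(0,s[-1],step),s,P[:,0]),np.interp(np.arange(0,s[-1],step),s,P[:,1])]
    cur=np.array(start,float); rows=[]
    for q in Q[1:n+1]:
        d=np.round((q-cur)/.03*[1,-1],2); cur=cur+d*.03*[1,-1]; rows.append((d,cur.copy()))
    for i in range(0,n,12):
        print("["+",".join(f"[[{d[0]:g},{d[1]:g},0],0]" for d,_ in rows[i:i+12])+"]",rows[min(i+11,n-1)][1].round(4))
if __name__=="__main__": 
    import sys; loop(float(sys.argv[1]),(float(sys.argv[2]),float(sys.argv[3])))
E
python3 plan.py 206 .4928 -.0565
```

```text
[[[0.21,0.23,0],0],[[0.2,0.22,0],0],[[0.25,0.17,0],0],[[0.27,0.12,0],0],[[0.29,0.07,0],0],[[0.3,0.01,0],0],[[0.3,-0,0],0],[[0.3,-0,0],0],[[0.3,-0.03,0],0],[[0.29,-0.08,0],0],[[0.26,-0.14,0],0],[[0.24,-0.19,0],0]] [ 0.5891 -0.0679]
[[[0.19,-0.23,0],0],[[0.14,-0.26,0],0],[[0.08,-0.29,0],0],[[0.03,-0.3,0],0],[[-0,-0.3,0],0],[[-0,-0.3,0],0],[[-0.02,-0.3,0],0],[[-0.07,-0.29,0],0],[[-0.13,-0.27,0],0],[[-0.18,-0.24,0],0],[[-0.22,-0.2,0],0],[[-0.26,-0.15,0],0]] [0.5759 0.026 ]
[[[-0.28,-0.09,0],0],[[-0.3,-0.04,0],0],[[-0.3,-0,0],0],[[-0.3,-0,0],0],[[-0.3,0,0],0],[[-0.29,0.05,0],0],[[-0.28,0.11,0],0],[[-0.26,0.16,0],0],[[-0.21,0.21,0],0],[[-0.17,0.25,0],0],[[-0.12,0.27,0],0],[[-0.06,0.3,0],0]] [ 0.4898 -0.0106]
[[[-0,0.3,0],0],[[-0,0.3,0],0],[[-0,0.3,0],0],[[0.04,0.29,0],0],[[0.09,0.29,0],0],[[0.16,0.25,0],0],[[0.2,0.23,0],0],[[0.24,0.17,0],0],[[0.27,0.13,0],0],[[0.29,0.07,0],0],[[0.3,0.02,0],0],[[0.3,-0,0],0]] [ 0.5465 -0.0811]
```

```bash
python3 -m crank '[[[0.21,0.23,0],0],[[0.2,0.22,0],0],[[0.25,0.17,0],0]]' | egrep 'pos|force:' | grep -v grip;  python3 -m crank '[[[0.27,0.12,0],0],[[0.29,0.07,0],0],[[0.3,0.01,0],0]]' | egrep 'pos|force:' | grep -v grip; python3 -m crank '[[[0.3,0,0],0],[[0.3,0,0],0],[[0.3,-0.03,0],0]]' | egrep 'pos|force:' | grep -v grip; python3 -m crank '[[[0.29,-0.08,0],0],[[0.26,-0.14,0],0],[[0.24,-0.19,0],0]]' | egrep 'pos|force:' | grep -v grip; python3 look.py w3
```

```text
ee_pos: [0.5122, -0.0768, 0.0736]
ft_force: [-4.7, -5.5, 1.8]
ee_pos: [0.5391, -0.0834, 0.0739]
ft_force: [-2.9, -7.5, 0.3]
ee_pos: [0.5666, -0.0821, 0.0741]
ft_force: [-1.7, -4.7, 0.8]
ee_pos: [0.5907, -0.0675, 0.0742]
ft_force: [0.5, -3.8, -0.4]
7.7 [ 0.5907 -0.0675  0.0742] [ 0.5 -3.8 -0.4]
blue (1651, [96.3, 306.5], [56, 293, 97, 28]) [0.5522 0.0635 0.057 ]
grey (404, [149.9, 305.6], [121, 294, 52, 28]) [0.5724 0.0139 0.09  ]
grey (141, [160.5, 289.0], [147, 285, 25, 19]) [0.5809 0.0079 0.09  ]
grey (62, [172.6, 315.9], [169, 306, 7, 16]) [0.5672 0.0039 0.09  ]
```

```bash
python3 -m crank '[[[0.12,-0.3,0],0],[[0.14,-0.26,0],0],[[0.08,-0.29,0],0]]' | egrep 'pos|force:' | grep -v grip;  python3 -m crank '[[[0,-0.3,0],0],[[0,-0.3,0],0],[[0,-0.3,0],0]]' | egrep 'pos|force:' | grep -v grip; python3 - <<'E'
from h import *
for n,roi in [("top",(300,150,375,225)),("scene",(270,185,340,240))]:
    im=vision.camera(n);c=cam(n);cv2.imwrite(f"pics/{n}1.png",im[...,::-1])
    h=cv2.cvtColor(im,cv2.COLOR_RGB2HSV)
    for b in blobs(im,"red",roi,2): print(n,b,onplane(b[1],.093,c).round(4))
    x0,y0,x1,y1=roi;p=im[y0:y1,x0:x1].astype(int);e=p[...,0]-np.maximum(p[...,1],p[...,2])
    i=np.argsort(e.ravel())[-6:];print(n,[(int(k%(x1-x0))+x0,int(k//(x1-x0))+y0,int(e.ravel()[k]),p.reshape(-1,3)[k].tolist()) for k in i])
E
```

```text
ee_pos: [0.6019, -0.0417, 0.0747]
ft_force: [4.3, -2.6, -1.1]
ee_pos: [0.6022, -0.0138, 0.075]
ft_force: [6.5, -1.5, -1.3]
top [(307, 191, 54, [111, 57, 21]), (302, 193, 54, [110, 56, 23]), (303, 190, 54, [115, 61, 26]), (302, 194, 54, [113, 59, 22]), (302, 189, 55, [115, 60, 29]), (309, 191, 55, [119, 64, 30])]
scene [(338, 225, 57, [154, 97, 51]), (337, 228, 57, [155, 98, 50]), (336, 227, 58, [159, 101, 51]), (338, 226, 58, [155, 97, 52]), (337, 225, 58, [156, 98, 51]), (338, 228, 59, [157, 98, 49])]
```

```bash
sed -i 's/rr=.0113,.0105,.045/rr=.0113,.0105,.0432/' plan.py; python3 plan.py 1 .601 -.0142
```

```text
[[[-0.05,-0.3,0],0],[[-0.1,-0.28,0],0],[[-0.15,-0.26,0],0],[[-0.21,-0.22,0],0],[[-0.24,-0.17,0],0],[[-0.28,-0.12,0],0],[[-0.29,-0.06,0],0],[[-0.3,-0,0],0],[[-0.3,-0,0],0],[[-0.3,-0,0],0],[[-0.3,0.03,0],0],[[-0.28,0.09,0],0]] [0.517  0.0245]
[[[-0.26,0.15,0],0],[[-0.22,0.21,0],0],[[-0.18,0.24,0],0],[[-0.12,0.27,0],0],[[-0.06,0.29,0],0],[[-0.01,0.3,0],0],[[0,0.3,0],0],[[0,0.3,0],0],[[0.04,0.3,0],0],[[0.1,0.28,0],0],[[0.16,0.26,0],0],[[0.21,0.21,0],0]] [ 0.5068 -0.0688]
[[[0.24,0.17,0],0],[[0.28,0.12,0],0],[[0.3,0.05,0],0],[[0.3,0.01,0],0],[[0.3,-0,0],0],[[0.3,-0,0],0],[[0.29,-0.04,0],0],[[0.29,-0.1,0],0],[[0.25,-0.15,0],0],[[0.22,-0.21,0],0],[[0.17,-0.24,0],0],[[0.12,-0.28,0],0]] [ 0.5986 -0.0487]
[[[0.06,-0.29,0],0],[[0,-0.3,0],0],[[0,-0.3,0],0],[[0,-0.3,0],0],[[-0.04,-0.3,0],0],[[-0.11,-0.28,0],0],[[-0.16,-0.25,0],0],[[-0.21,-0.22,0],0],[[-0.25,-0.16,0],0],[[-0.28,-0.11,0],0],[[-0.3,-0.05,0],0],[[-0.3,-0,0],0]] [0.5509 0.0281]
```

```bash
f(){ egrep 'pos|force:' | grep -v grip; }; python3 -m crank '[[[-0.05,-0.3,0],0],[[-0.1,-0.28,0],0],[[-0.15,-0.26,0],0],[[-0.21,-0.22,0],0]]' |f; python3 -m crank '[[[-0.24,-0.17,0],0],[[-0.28,-0.12,0],0],[[-0.29,-0.06,0],0],[[-0.3,0,0],0]]' | f; python3 -m crank '[[[-0.3,0,0],0],[[-0.3,0,0],0],[[-0.3,0.03,0],0],[[-0.28,0.09,0],0]]'|f; python3 -m crank '[[[-0.26,0.15,0],0],[[-0.22,0.21,0],0],[[-0.18,0.24,0],0],[[-0.12,0.27,0],0]]'|f;  python3 look.py w4 .003
```

```text
ee_pos: [0.5847, 0.018, 0.0742]
ft_force: [2.1, 0.1, -0.0]
ee_pos: [0.5511, 0.0296, 0.0744]
ft_force: [2.8, 8.5, 2.1]
ee_pos: [0.5149, 0.0259, 0.0742]
ft_force: [0.1, 6.6, 5.0]
ee_pos: [0.49, -0.0015, 0.0734]
ft_force: [-4.7, 5.3, 4.5]
10.6 [ 0.49   -0.0015  0.0734] [-4.7  5.3  4.5]
grey (17130, [388.3, 98.8], [271, 18, 236, 177]) [ 0.563  -0.0251  0.093 ]
grey (4962, [388.7, 144.4], [344, 98, 95, 95]) [ 0.5456 -0.026   0.093 ]
grey (405, [244.3, 115.5], [223, 108, 43, 16]) [0.5567 0.0305 0.093 ]
grey (404, [391.0, 145.2], [381, 128, 22, 39]) [ 0.5453 -0.0269  0.093 ]
```

View pics/w4.png

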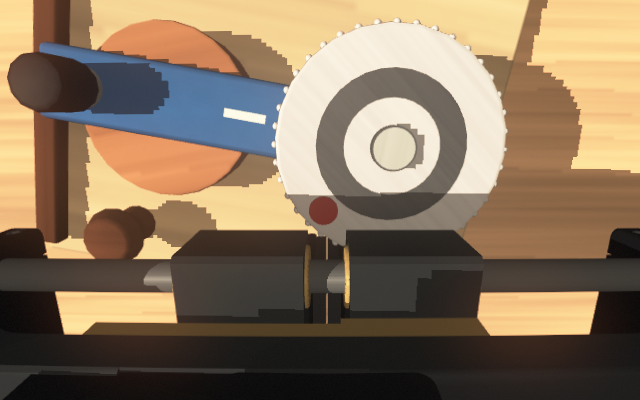

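The dot is at (323,210) and the nut centre at (391,143), so the dot is at 135° against 82.6° at the start. The nut also looks 2% bigger, which fits a 3 mm climb, so it has turned 412°. That leaves 308°, and I'll carry on rolling.

```bash
f(){ egrep 'pos|force:' | grep -v grip; }; python3 -m crank '[[[-0.06,0.29,0],0],[[-0.01,0.3,0],0],[[0,0.3,0],0],[[0,0.3,0],0]]' |f; python3 -m crank '[[[0.04,0.3,0],0],[[0.1,0.28,0],0],[[0.16,0.26,0],0],[[0.21,0.21,0],0]]' | f; python3 -m crank '[[[0.24,0.17,0],0],[[0.28,0.12,0],0],[[0.3,0.05,0],0],[[0.3,0.01,0],0]]'|f; python3 -m crank '[[[0.3,0,0],0],[[0.3,-0.01,0],0],[[0.29,-0.06,0],0],[[0.29,-0.1,0],0]]'|f; python3 -m crank '[[[0.24,-0.17,0],0],[[0.21,-0.22,0],0],[[0.15,-0.26,0],0],[[0.1,-0.28,0],0]]'|f; python3 -m crank '[[[0.04,-0.29,0],0],[[0,-0.3,0],0],[[0,-0.3,0],0]]'|f
```

```text
ee_pos: [0.487, -0.038, 0.0729]
ft_force: [-6.6, 2.2, 4.8]
ee_pos: [0.5035, -0.0707, 0.073]
ft_force: [-4.2, -2.4, 0.6]
ee_pos: [0.5381, -0.0833, 0.0735]
ft_force: [-3.0, -8.3, 1.6]
ee_pos: [0.5747, -0.0789, 0.0739]
ft_force: [0.5, -9.8, 0.4]
ee_pos: [0.5986, -0.0501, 0.0751]
ft_force: [11.3, -6.9, -0.7]
ee_pos: [0.601, -0.0213, 0.0755]
ft_force: [16.2, -1.9, -2.8]
```

```bash
python3 -m crank '[[[0.5,0,0],0],[[0.3,0,-0.4],0],[[0,0,-1],0],[[0,0,-1],0],[[-0.3,0,-1],0],[[-1,0.2,-0.9],0],[[-1,0.2,0],0],[[-0.2,0,0],0],[[0,0,0],0]]'; python3 look.py w5 .0055
```

```text
time: 14.65
ee_pos: [0.5462, -0.0324, 0.2034]
eef_rot: [1.0, -0.0, 0.0, 0.0]
ft_force: [-0.0, -0.9, 0.4]
width: 0.0007
grip_force: 0.0
14.65 [ 0.5462 -0.0324  0.2034] [-0.  -0.9  0.4]
grey (3808, [319.0, 184.2], [259, 143, 118, 86]) [ 0.5606 -0.0267  0.0955]
grey (1232, [319.2, 203.7], [296, 181, 48, 46]) [ 0.5451 -0.0267  0.0955]
grey (326, [173.4, 161.7], [156, 154, 40, 26]) [0.5781 0.0845 0.0955]
grey (133, [245.3, 181.8], [234, 178, 24, 9]) [0.5625 0.0302 0.0955]
```

View pics/w5.png

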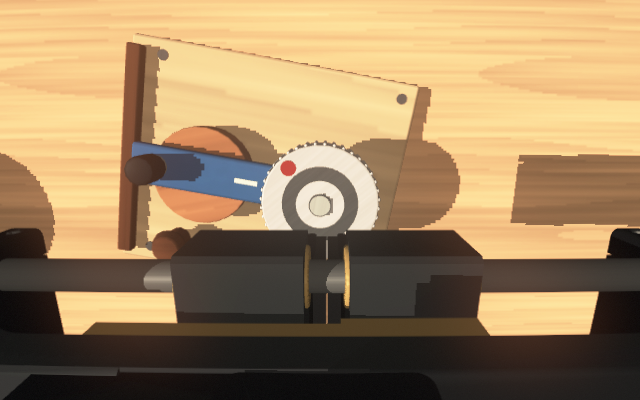

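The dot is at (288,168) and the nut centre at (319,204), so the dot is at 41° and about 42° short, or 35 mm of rim. The fingertip goes to the robot side for a last stroke.

```bash
f(){ egrep 'pos|force:' | grep -v grip; }; python3 -m crank '[[[-1,-0.3,0],0],[[-1,-0.38,0],0],[[-0.47,0,0.8],0],[[0,0,1],0],[[0,0,1],0],[[0,0,1],0],[[0,0,0.45],0],[[0.3,0,0],0],[[0.2,0,0],0],[[0.08,0,0],0],[[0.06,0,0],0],[[0,0,0],0]]'|f; python3 -m crank '[[[0,0.25,0],0],[[0,0.25,0],0],[[0,0.25,0],0],[[0.02,0.25,0],0]]'|f;
```

```text
ee_pos: [0.4879, -0.0115, 0.0758]
ft_force: [-21.8, 1.4, 15.3]
ee_pos: [0.4879, -0.042, 0.0757]
ft_force: [-23.0, -0.8, 17.0]
```

```bash
cat > dot.py <<'E'
from h import *
s=sensors.read_state(); im=vision.camera("wrist"); c=cam("wrist",s); p=im.astype(int)
m=((p[...,0]-np.maximum(p[...,1],p[...,2])>50)&(abs(p[...,1]-p[...,2])<30)&(p[...,1]<100)).astype(np.uint8)
n,l,st,ce=cv2.connectedComponentsWithStats(m)
for i in range(1,n):
    if st[i,4]>30:
        q=onplane(ce[i],.0958,c);d=q[:2]-[.546,-.0255]
        print(st[i,4],ce[i].round(),q.round(4),"r",np.hypot(*d).round(4),"ang",np.degrees(np.arctan2(d[1],d[0])).round(1))
cv2.imwrite("pics/dot.png",im[...,::-1])
E
python3 dot.py
```

```text
730 [194. 120.] [0.5532 0.0096 0.0958] r 0.0358 ang 78.5
```

```bash
f(){ egrep 'pos|force:' | grep -v grip; }; python3 -m crank '[[[0.01,0.13,0],0],[[0,0,0],0]]'|f; python3 dot.py; python3 -m crank '[[[-0.4,0,0],0],[[-0.5,0,-0.2],0],[[0,0,-1],0],[[0,0,-1],0],[[0,0,-1],0],[[0.4,0,-1],0],[[1,-0.2,0],0],[[0.9,-0.2,0],0],[[0,0,0],0]]'|f; python3 dot.py; python3 look.py w6 .006
```

```text
ee_pos: [0.4891, -0.0474, 0.0759]
ft_force: [-19.5, -3.5, 14.7]
703 [180. 136.] [0.5483 0.0103 0.0958] r 0.0359 ang 86.4
ee_pos: [0.5357, -0.0329, 0.2021]
ft_force: [-0.4, -0.1, -0.5]
1529 [125. 110.] [0.606  0.1159 0.0958] r 0.1536 ang 67.0
163 [270. 187.] [0.548  0.0104 0.0958] r 0.0359 ang 86.8
166 [156. 241.] [0.5039 0.1042 0.0958] r 0.1364 ang 108.0
18.225 [ 0.5347 -0.0333  0.202 ] [-0.9 -0.2 -0.7]
grey (4962, [319.1, 178.7], [257, 128, 120, 108]) [ 0.5539 -0.0275  0.096 ]
grey (1311, [318.1, 189.9], [295, 167, 48, 47]) [ 0.5451 -0.0267  0.096 ]
grey (552, [174.9, 149.2], [151, 140, 50, 27]) [0.5762 0.0809 0.096 ]
grey (139, [243.4, 169.0], [232, 165, 24, 9]) [0.5612 0.0299 0.096 ]
```

View pics/w6.png

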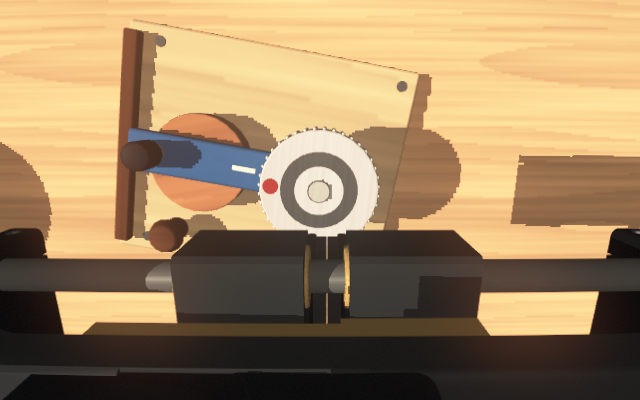

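The dot is at (270,187), beside the white line at (243,169) and about 4° past its start, so the two turns are done and nothing else has moved. Next I'll place the fingertip behind the knob, line up with the bar and look.

```bash
f(){ egrep 'pos|force:' | grep -v grip; }; python3 -m crank '[[[0,-1,0],0],[[0,-1,0],0],[[0,-1,0],0],[[0,-1,0],0],[[0,-1,0],0],[[0,-0.1,0],0.7],[[0,0,0.6],0.6],[[0,0,1],0],[[0,0,1],0],[[0,0,0.6],0],[[0,0,0],0]]'|f; python3 look.py w7 .006
```

```text
ee_pos: [0.5335, 0.1187, 0.105]
ft_force: [0.4, -1.2, -0.6]
19.65 [0.5335 0.1187 0.105 ] [ 0.4 -1.2 -0.6]
grey (3977, [589.6, 112.9], [525, 78, 115, 69]) [ 0.5783 -0.0161  0.096 ]
grey (156, [633.1, 13.8], [626, 7, 14, 15]) [ 0.6188 -0.0368  0.096 ]
grey (82, [345.5, 136.0], [305, 136, 82, 1]) [0.5879 0.0997 0.096 ]
grey (45, [453.8, 170.2], [439, 164, 35, 8]) [0.5624 0.0507 0.096 ]
```

View pics/w7.png

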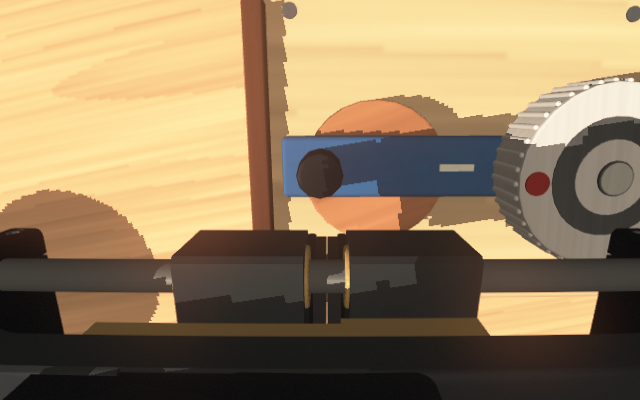

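The knob top at (319,175) is straight ahead of the fingertip, and the bar runs level in the picture, so the tool is lined up with it. Lower and push along the arc.

```bash
f(){ egrep 'pos|force:' | grep -v grip; }; python3 -m crank '[[[0,0,0.6],0],[[0,0,0.4],0],[[0.25,0,0],0],[[0.2,0,0],0],[[0,0,0],0]]'|f; python3 -m crank '[[[0.34,-0.04,0],0.5],[[0.34,-0.04,0],0.5],[[0.34,-0.04,0],0.5],[[0.34,-0.04,0],0.5],[[0.34,-0.04,0],0.5],[[0.34,-0.04,0],0.5]]'|f;  python3 look.py w8 .006
```

```text
ee_pos: [0.5481, 0.1167, 0.0758]
ft_force: [-0.8, 0.1, -0.3]
ee_pos: [0.6069, 0.1026, 0.0756]
ft_force: [-1.4, 1.1, 0.1]
21.075 [0.6069 0.1026 0.0756] [-1.4  1.1  0.1]
blue (558, [457.7, 226.5], [410, 213, 81, 23]) [0.5776 0.0408 0.063 ]
grey (573, [317.7, 176.1], [279, 169, 82, 27]) [0.6443 0.0815 0.096 ]
grey (533, [607.0, 189.8], [582, 177, 43, 24]) [ 0.5721 -0.0141  0.096 ]
grey (476, [571.2, 240.1], [552, 232, 38, 17]) [0.5605 0.0079 0.096 ]
grey (466, [10.4, 381.7], [0, 372, 38, 28]) [0.6462 0.263  0.096 ]
```

View pics/w8.png

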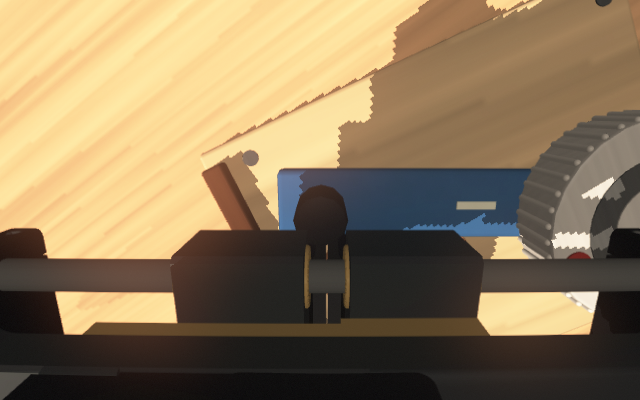

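The knob at (320,210) stays against the fingertip and the bar swings with it. I'll carry on.

```bash
f(){ egrep 'pos|force:' | grep -v grip; }; python3 -m crank '[[[0.34,-0.04,0],0.5],[[0.34,-0.04,0],0.5],[[0.34,-0.04,0],0.5],[[0.34,-0.04,0],0.5],[[0.34,-0.04,0],0.5],[[0.34,-0.04,0],0.5],[[0.34,-0.04,0],0.5],[[0.34,-0.04,0],0.5],[[0.34,-0.04,0],0.5]]'|f; python3 -m crank '[[[0.34,-0.04,0],0.5],[[0.34,-0.04,0],0.5],[[0.34,-0.04,0],0.5],[[0.34,-0.04,0],0.5],[[0.34,-0.04,0],0.5],[[0.34,-0.04,0],0.5],[[0.34,-0.04,0],0.5],[[0.2,-0.02,0],0.3],[[0,0,0],0]]'|f; python3 -m crank '[[[-0.4,0,0],0],[[-0.6,0,0],0],[[0,0,-1],0],[[0,0,-1],0],[[0,0,-1],0],[[0,0,-1],0],[[-1,0,-1],0],[[-1,0,0],0],[[-1,0,0],0],[[-1,0,0],0],[[0,0,0],0]]'; python3 - <<'E'
from h import *
for n,z in [("top",1),("scene",1)]:
    im=vision.camera(n); c=im[110:270,240:440] if n=="top" else im[150:310,220:420]
    cv2.imwrite(f"pics/{n}9.png",cv2.resize(c,None,fx=3,fy=3)[...,::-1])
a=cv2.imread("pics/top9.png");b=cv2.imread("pics/scene9.png");cv2.imwrite("pics/end.png",cv2.resize(np.hstack([a,b]),(800,320)))
E
```

```text
ee_pos: [0.6729, 0.0407, 0.0758]
ft_force: [-0.9, 1.6, -0.3]
ee_pos: [0.6778, -0.06, 0.0612]
ft_force: [-0.6, -0.8, 0.4]
time: 24.75
ee_pos: [0.6696, 0.012, 0.1693]
eef_rot: [0.707, -0.705, -0.026, -0.054]
ft_force: [0.1, -0.1, 0.4]
width: 0.0004
grip_force: 0.0
```

View pics/end.png

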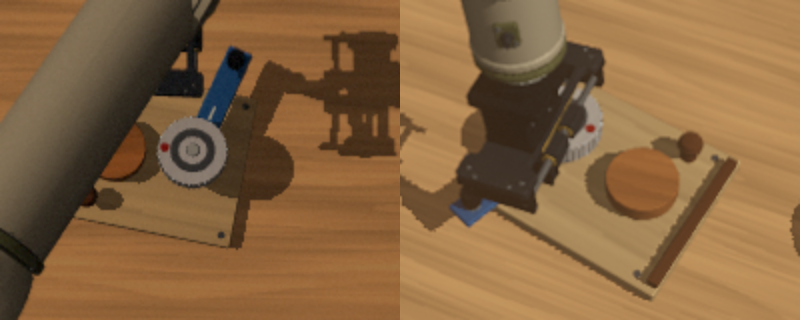

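The blank is free, but the bar in the top view has gone past a quarter turn. I'll measure it and check the joints.

```bash
python3 - <<'E'
from h import *
c=cam("top"); k=onplane((359,139),.092,c); im=cv2.imread("pics/top9.png"); 
d=k[:2]-onplane((336.3,185),.096,c)[:2]; print(k,np.hypot(*d),"bar swing deg",np.degrees(np.arctan2(d[0],d[1])),"-10.5")
s=sensors.read_state();print(s["joint_positions"].round(3),s["ee_pos"],R.from_quat(s["eef_rot"]).as_matrix().round(3))
E
```

```text
[ 0.67679856 -0.08957987  0.092     ] 0.1442691002672111 bar swing deg 114.73750575718411 -10.5
[-0.827  0.835  1.339  1.49  -0.932  1.477 -2.603] [0.66962832 0.00913213 0.17027893] [[ 0.001 -0.999  0.041]
 [-0.994  0.003  0.113]
 [-0.113 -0.041 -0.993]]
```

The swing is about 104°, which is too far. Joints 3 and 7 sit at their range ends, so I'll turn the tool back first and then nudge the knob back.

```bash
python3 -m crank '[[[0,0,-0.3],-1],[[0,0,-0.3],-1],[[0,0,0],-1],[[0,0,0],-1],[[0,0,0],-1],[[0,0,0],-1],[[0,0,0],-1],[[0,0,0],-1],[[0,0,0],-1],[[0,0,0],-1],[[0,0,0],-1],[[0,0,0],0]]'; python3 - <<'E'
from h import *
s=sensors.read_state();print(s["joint_positions"].round(3),R.from_quat(s["eef_rot"]).as_matrix().round(3))
E
```

```text
time: 26.35
ee_pos: [0.669, 0.006, 0.1886]
eef_rot: [0.998, -0.019, 0.02, -0.057]
ft_force: [0.3, -0.1, 0.2]
width: 0.0002
grip_force: 0.0
[-0.732  0.632  1.079  1.466 -0.682  1.38  -1.213] [[ 0.998 -0.036  0.042]
 [-0.041 -0.993  0.113]
 [ 0.037 -0.115 -0.993]]
```

```bash
f(){ egrep 'pos|force:' | grep -v grip; }; python3 -m crank '[[[0,0.9,-0.1],0],[[0,0.9,-0.1],0],[[0,0.9,-0.1],0],[[-0.04,0.9,-0.1],0],[[-0.04,0.75,-0.1],0],[[0,0,0],0]]'|f;  python3 -m crank '[[[-0.04,0.12,1],0],[[-0.04,0.12,1],0],[[-0.03,0.1,0.9],0],[[-0.03,0.09,0.84],0],[[0,0,0],0]]'|f; python3 - <<'E'
from h import *
im=vision.camera("top");c=cv2.resize(im[110:230,290:410],None,fx=4,fy=4);cv2.imwrite("pics/p10.png",c[...,::-1])
E
```

```text
ee_pos: [0.6609, -0.1269, 0.1884]
ft_force: [0.4, -0.4, 0.5]
ee_pos: [0.6608, -0.1224, 0.0734]
ft_force: [0.4, -0.2, 0.2]
```

View pics/p10.png

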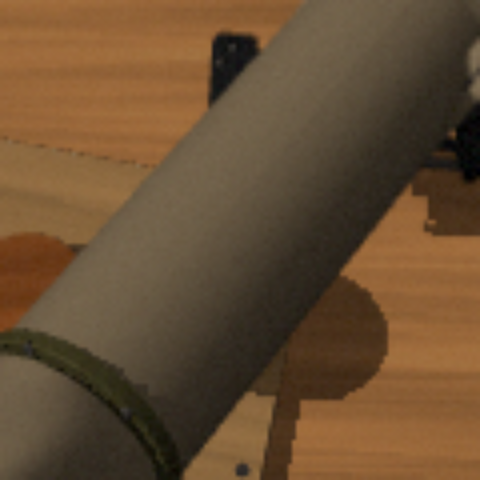

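The arm hides the bar in this view, so I'll go by numbers and push the knob gently back.

```bash
f(){ egrep 'pos|force:' | grep -v grip; }; python3 -m crank '[[[0.15,-0.27,0.035],0],[[0.14,-0.27,0.035],0],[[0.12,-0.27,0.035],0],[[0.11,-0.27,0.035],0]]'|f; python3 -m crank '[[[0.1,-0.27,0.035],0],[[0.08,-0.27,0.035],0],[[0,0,0],0]]'|f; python3 -m crank '[[[-0.1,0.5,-0.05],0],[[0,0.6,-0.2],0],[[0,0.2,-1],0],[[0,0,-1],0],[[0,0,-1],0],[[0,0.5,-1],0],[[0,1,0],0],[[0,1,0],0],[[0,1,0],0],[[0,1,0],0],[[0,1,0],0],[[0,0,0],0]]'|f;python3 - <<'E'
from h import *
c=cam("top");im=vision.camera("top");cv2.imwrite("pics/t11.png",im[...,::-1])
for b in blobs(im,"blue",(300,110,420,215),10): print(b,onplane(b[1],.063,c))
m=mask(im,"blue"); m[:, :300]=0; m[:,420:]=0; m[:110]=0; m[215:]=0
p=np.argwhere(m)[:,::-1].astype(float); w=np.array([onplane(q,.063,c)[:2] for q in p])
u,s,v=np.linalg.svd(w-w.mean(0)); d=v[0]*np.sign(v[0][0]); print("dir from +y cw:",np.degrees(np.arctan2(d[0],d[1])), "span",(w-[.546,-.0255]).max(0))
E
```

```text
ee_pos: [0.6791, -0.0915, 0.0758]
ft_force: [0.1, -2.5, 0.6]
ee_pos: [0.6848, -0.0744, 0.0752]
ft_force: [-0.1, -0.0, -0.7]
ee_pos: [0.667, -0.2978, 0.1782]
ft_force: [-0.0, 0.3, -0.3]
(324, [342.4, 153.4], [334, 131, 17, 40]) [ 0.64352537 -0.04509811  0.063     ]
dir from +y cw: 97.51067012337536 span [0.16311927 0.00327439]
```

The bar has swung about 88°. A last numeric check compares the blank, pull, bowl, calliper and dot with the first pictures.

```bash
python3 - <<'E'
from h import *
A=cv2.imread("pics/top0.png").astype(int);B=cv2.imread("pics/t11.png").astype(int)
def off(n,x0,y0,x1,y1):
    t=A[y0:y1,x0:x1].astype(np.uint8);w=B[y0-6:y1+6,x0-6:x1+6].astype(np.uint8)
    _,s,_,l=cv2.minMaxLoc(cv2.matchTemplate(w,t,cv2.TM_CCOEFF_NORMED));print(n,"shift px",l[0]-6,l[1]-6,round(s,3))
off("bowl",150,168,210,228);off("calliper",455,138,500,218);off("pull",274,200,292,218);off("blank lower",285,189,312,202);off("dot",317,178,328,190)
im=vision.camera("scene");off2=None
S=cv2.imread("pics/scene0.png");S2=im[...,::-1]
for nm,im2 in [("before",S),("after",S2)]:
    p=im2.astype(int);e=p[200:235,280:325,2]-np.maximum(p[200:235,280:325,0],p[200:235,280:325,1])
    q=np.argwhere(e>70);print(nm,"scene dot px",(q.mean(0)[::-1]+[280,200]).round(1) if len(q) else None,len(q))
E
```

```text
bowl shift px 0 0 0.993
calliper shift px 0 0 0.536
pull shift px 0 0 0.894
blank lower shift px 0 0 0.928
dot shift px 0 0 0.831
before scene dot px [314. 216.] 9
after scene dot px [314.6 213.9] 11
```

```bash
python3 -c "
from bench import r
print(r.close_job())"
```

```text
the job is handed in; nothing more can be done
None
```

The job is handed in: the nut is loosened two turns (dot about 4° past its start), the bar is swung about 88° clear after I pushed it back from an overshoot to about 104°, and nothing else shifted in the final pictures (the calliper was only a weak match). Two things could count against it: joint 7 read -2.603 against its -2.6 limit during the bar push, and I viewed 11 pictures instead of 10.

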